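# Pack the topping jars for delivery

## Robot

A 6-joint arm with a two-finger parallel gripper is mounted at the origin on the work surface. World frame = base frame: x ahead of the robot, y to its left, z up, the work surface at z = 0. Lengths are in m, angles in degrees, forces in N, time in s.
With the tool pointing down it reaches from about 0.35 to 0.875 m from the base axis. Payload 4.2 kg.
Tool frame: the origin (TCP) lies where the fingers leave the gripper's body, on its centre line; the fingertips stand 70 mm ahead of it and the grasp point (between the pads) lies 51 mm ahead of it; z points along the fingers, y is the direction in which the jaws open and shut (so a half turn about z gives the same grasp; the last joint's range is limited). The gripper opens to 87 mm and grips with 3 to 60 N. Pads are 19 mm wide; open, the fingers measure 117 mm over their backs; the gripper's body (75 mm by 190 mm) begins 51 mm behind the grasp point.
Start: joints at [-58.35, 22.042, 0.453, 0, -68.411, -14.817], TCP at [0.181, -0.598, 0.292] pointing down, gripper open.
Joint ranges: [-179.83, 179.83], [-69.29, 118.12], [-61.27, 80.66], [-181.25, 117.63], [-171.15, -9.14], [-177.46, 177.46]. Speed limits (degrees/s): [159.86, 159.86, 180, 180, 180, 180].

## Interface

Orientations are given as a 3x3 rotation matrix whose columns are the frame's x, y, z axes.
In Python, from station import sense, capture, camera_model, finish_job gives the robot as it stands.
- The arm moves only by the shell command python3 -m inch 'ROWS'. ROWS is JSON, a list of rows, each an object with "hand": the closure, from 0 (fully open) to 1 (shut); "slide": the shift along the world's x, y, z in cm, a list of three; "yaw": the turn about the world's z in rad. A call has 1 to 10 rows; each row is the pose to reach, as a shift and turn from the pose commanded when the call began; what a row does not reach only later rows make up. A row lasts 1/8 s, in which the tool goes at most 62.5 mm and 10.7 degrees, less where a joint would pass 70% of its speed; a pose out of reach is approached as far as the arm can. A call with a gripper value outside its range is refused whole. The fingers move at their own pace and stop on an object; the grip force is fixed at half the most. Time passes only in rows, so rows that repeat a pose let the fingers close. It gives the time, the measured TCP pose, the force and the opening at its end, in the units of the state.
- sense(): the state, without advancing time (a new reading comes with each control period).
- capture(name): name is "side" or "top"; returns the picture (480x640x3 uint8, blue, green, red); there is no depth.
- camera_model(name): a dict with "mtx" (3x3 intrinsics, pixels), "k1" (the pictures are not rectified: a ray, as slopes to the right and down, at radius r is drawn at 1 + k1 r^2 times it, then the intrinsics apply), "xyz" and "orientation" of the camera in the world. Camera axes: x right, y up, looking along -z (the intrinsics and any distortion apply to the point x, -y, -z); pixel columns grow to the right and rows downward; lengths in m; the calibration is good to about 2 mm. A picture is of the moment at which its call begins. camera_model takes no time and is no camera call.
- finish_job(): hands the job in, once; it reports no verdict.
The state is a dict: "time_s": time; "joints": joint angles; "joint_velocities": joint speeds; "effort": joint torques, N m; "tcp_pos": TCP position; "ee_rot": TCP orientation; "wrist_force": force on the tool from outside, world axes, zero at the start; "moment": the same for the moment, N m; "gripper_width": opening from 0.0 (shut) to 1.0 (fully open).
Only numpy, scipy, OpenCV 4.12 (cv2) and the standard library are available. Lean on these libraries where they do the work, as an engineer would, in place of code of your own. Each camera call takes 0.05 s, during which the arm holds its last target. There are 200 camera calls.

## Task

Get the topping jars ready to leave the pizza kitchen: slide the carrier's orange transport lock fully open, stand every jar that is out upright in a pocket of the blue carrier, and close each with a stopper pushed down until its flange sits on the rim (before or after loading). Then slide the transport lock fully home over the jars, and last of all slide the red order grip fully to the green end. Leave the other kitchen things where they are.

Things in the scene. Friction and masses are not known exactly. Their poses are not given: they have to be found in the camera images.
- carrier: blue steel delivery carrier, fixed to the worktop: base 155 x 370 mm (x from -50 to +105), floor 6 mm thick, three square pockets 68 x 68 mm in a row along its y axis, 110 mm apart, with walls rising to 22 mm; an 8 mm thick panel 92 mm high stands 88 mm behind (+x) the row of pockets. Origin under the centre of the middle pocket; x points to the rear panel, z up
- bay0 (a point): centre of the floor of the -y end pocket of the carrier (6 mm above the worktop)
- bay1 (a point): centre of the floor of the middle pocket of the carrier (6 mm above the worktop)
- bay2 (a point): centre of the floor of the +y end pocket of the carrier (6 mm above the worktop)
- lock (a joint): transport lock of the carrier: a sliding steel rail on top of the rear panel with three wire arms, 6 mm thick, reaching forward 98 mm above the worktop, one for each pocket. 0 = home (locked) end stop, each arm across the middle of its pocket, 4 mm over the knob of a stoppered jar; 0.055 m = open end stop, arms clear of the pockets, midway between them. Grows towards the carrier's +y; friction about 2 N, stays where it is left
- lock_top (a point): centre of the top of the transport lock's orange grip, a block 26 mm (carrier x) x 20 mm (carrier y) x 42 mm tall, its top 143 mm above the worktop; it moves with the lock
- order (a joint): order slide: position of the red grip along its white track; 0 = stop at the grey end, 0.07 m = stop at the green end; friction about 1.5 N, stays where it is left
- order_top (a point): centre of the top of the order slide's red grip, a block 28 mm (track's x) x 20 mm (along the track, its y) x 40 mm tall, top 54 mm above the worktop; moves with the grip and has the track's axes: +y points along the track to the green end. The track, 40 x 120 mm and 14 mm high, is fixed to the worktop
- tray: small black tray, fixed to the worktop, 100 x 190 mm, rim 13 mm high, floor 3 mm thick, on which the stoppers stand; origin at the centre of its underside
- stopper0: stopper, about 40 g: a cork plug tapering from 35 mm (bottom) to 43 mm over 20 mm, above it a cork flange 54 mm across and 4 mm thick, above that a dark wooden knob 22 mm in diameter and 26 mm tall (50 mm tall in all); origin at the centre of the plug's bottom, z up through the knob. Stands upright on the black tray's floor at the start; any stopper fits any jar. In a jar the flange rests on the rim, its origin then 35 mm above the jar's origin
- stopper1: stopper, about 40 g: a cork plug tapering from 35 mm (bottom) to 43 mm over 20 mm, above it a cork flange 54 mm across and 4 mm thick, above that a dark wooden knob 22 mm in diameter and 26 mm tall (50 mm tall in all); origin at the centre of the plug's bottom, z up through the knob. Stands upright on the black tray's floor at the start; any stopper fits any jar. In a jar the flange rests on the rim, its origin then 35 mm above the jar's origin
- stopper2: stopper, about 40 g: a cork plug tapering from 35 mm (bottom) to 43 mm over 20 mm, above it a cork flange 54 mm across and 4 mm thick, above that a dark wooden knob 22 mm in diameter and 26 mm tall (50 mm tall in all); origin at the centre of the plug's bottom, z up through the knob. Stands upright on the black tray's floor at the start; any stopper fits any jar. In a jar the flange rests on the rim, its origin then 35 mm above the jar's origin
- jar0: open-topped yellow enamelled metal jar, a plain straight cylinder 58 mm in diameter, 55 mm tall, wall 4 mm (mouth 50 mm), 250 g or so; origin at the centre of its underside, z up. Two or three of the three jars are out
- jar1: open-topped yellow enamelled metal jar, a plain straight cylinder 58 mm in diameter, 55 mm tall, wall 4 mm (mouth 50 mm), 250 g or so; origin at the centre of its underside, z up. Two or three of the three jars are out
- jar2: open-topped yellow enamelled metal jar, a plain straight cylinder 58 mm in diameter, 55 mm tall, wall 4 mm (mouth 50 mm), 250 g or so; origin at the centre of its underside, z up. Two or three of the three jars are out
- shaker: bystander: small glass shaker, 42 mm across, 85 mm tall; origin under its centre
- dip: bystander: small blue dip cup, 48 mm across, 35 mm tall; origin under its centre
- spatula: bystander: spatula 240 mm long lying on the worktop in front of the carrier
Not all that is in view belongs to the job. What is shaped like the stopper2 but purple is not meant.

How it is judged:
By the outcome, as a careful person would: the job done as asked, in the order asked, and still so for the second after the job is handed in, with the robot touching nothing.
Of jar0, jar1, jar2 only 2 to 3 are there at a start; the rules pass over those that are not, and their reading is None.
At some moment in a run one of jar0, jar1, jar2 may be knocked a few centimetres aside while the robot is not near it.
It also fails if it takes over 210 s, if anything falls off the work surface, if the arm or the gripper's body presses on something with over 40 N, if the wrist force passes 120 N, or if a joint passes its speed limit or range.

## Working session

There is one attempt and no reset: what is moved stays moved. The work goes in short steps, Python scripts to look and compute and a shell command to move; the robot and the scene stay as the last step left them, time stands still between calls to the robot, and variables do not carry over. Pictures are saved under pics/ and viewed, about 12 in all and at most 16, crops included, and the job is handed in when it is done.

```bash
ls; mkdir -p pics; python3 - <<'E'
from station import *
import cv2
for n in("side","top"):
    cv2.imwrite(f"pics/{n}0.png",capture(n)); print(n,camera_model(n))
s=sense(); print(s)
E
```

```text
pics
side {'mtx': array([[458.70458832,   0.        , 319.57814287],
       [  0.        , 458.70458832, 237.66677131],
       [  0.        ,   0.        ,   1.        ]]), 'k1': -0.06870985226561534, 'xyz': array([0.18558739, 0.61087464, 0.71356239]), 'orientation': array([[-0.86658828,  0.3045223 , -0.39533647],
       [-0.49862138, -0.56020611,  0.66147247],
       [-0.02003679,  0.77034751,  0.63730938]])}
top {'mtx': array([[577.44256183,   0.        , 334.62678354],
       [  0.        , 577.44256183, 234.40565795],
       [  0.        ,   0.        ,   1.        ]]), 'k1': -0.1676603335879206, 'xyz': array([ 0.42562202, -0.04295216,  1.30959377]), 'orientation': array([[ 0.02122613,  0.99338259, -0.11287375],
       [-0.99954185,  0.01864901, -0.02383908],
       [-0.02157634,  0.11332805,  0.99332332]])}
{'time_s': 0.1, 'joints': array([-5.83507066e+01,  2.20865803e+01,  3.88341573e-01, -2.49115614e-02,
       -6.84106664e+01, -1.48162728e+01]), 'joint_velocities': array([ 0.02639578, -0.01761897,  0.20854418,  0.02715431,  0.06868462,
       -0.02656545]), 'effort': array([-2.30149763e-04, -3.91690421e+01,  1.87935269e+01,  4.23189327e+00,
        1.34459976e-02, -7.10994595e-05]), 'tcp_pos': array([ 0.18089557, -0.59783732,  0.29127254]), 'ee_rot': array([[-9.57199160e-01, -2.89429338e-01, -6.53184056e-04],
       [-2.89430059e-01,  9.57197415e-01,  1.83017366e-03],
       [ 9.55201395e-05,  1.94089179e-03, -9.99998112e-01]]), 'wrist_force': array([ 0.50345699, -0.83043149, -0.14104794]), 'moment': array([-0.01948778, -0.03854071, -0.01421362]), 'gripper_width': 1.0010699698103982}
```

View pics/top0.png

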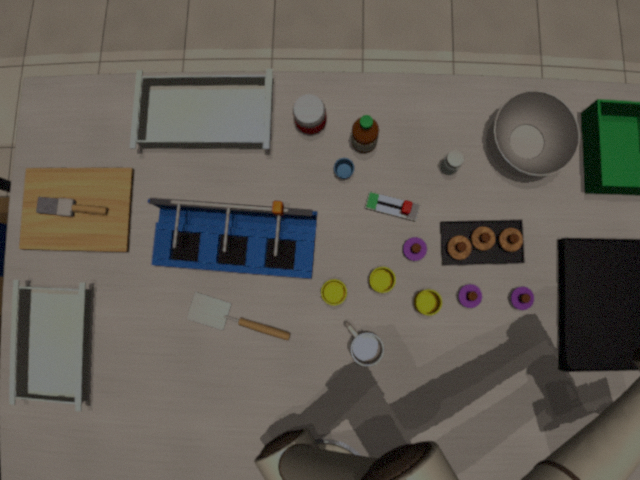

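View pics/side0.png

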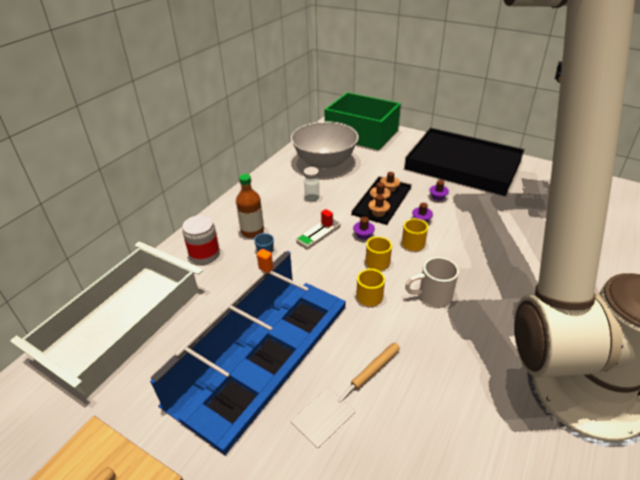

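The top view shows three yellow jars at (334,292), (381,280) and (427,302). The stoppers are on the tray at (459,247), (484,238) and (511,239), with three purple decoys nearby. The carrier is at (235,240), its orange grip at (278,207), and the red order grip at (406,207) with the green end at (373,200). The side view agrees.

```bash
cat > h.py <<'E'
import numpy as np, cv2
from station import *
def ray(n,uv):
    m=camera_model(n)
    p=cv2.undistortPoints(np.array(uv,float).reshape(-1,1,2),m["mtx"],np.array([m["k1"],0,0,0.]))[:,0]
    d=np.c_[p[:,0],-p[:,1],-np.ones(len(p))]@m["orientation"].T
    return m["xyz"],d
def plane(n,uv,z):
    o,d=ray(n,uv); return (o+d*((z-o[2])/d[:,2])[:,None])[:,:2]
def tri(uvt,uvs):
    (a,d),(b,e)=ray("top",uvt),ray("side",uvs); d=d[0];e=e[0]
    s=np.linalg.lstsq(np.c_[d,-e],b-a,rcond=None)[0]
    p,q=a+s[0]*d,b+s[1]*e; return (p+q)/2,np.linalg.norm(p-q)
def blobs(img,lo,hi,amin=30):
    m=cv2.inRange(cv2.cvtColor(img,cv2.COLOR_BGR2HSV),lo,hi)
    c,_=cv2.findContours(m,cv2.RETR_EXTERNAL,cv2.CHAIN_APPROX_NONE)
    out=[]
    for k in c:
        k=cv2.convexHull(k); M=cv2.moments(k)
        if M["m00"]>amin: out.append((M["m10"]/M["m00"],M["m01"]/M["m00"],M["m00"],cv2.minAreaRect(k)))
    return out
COL=dict(yellow=((22,120,60),(35,255,255),.04),cork=((8,90,60),(18,200,255),.025),orange=((8,215,120),(18,255,255),.122),
 red=((0,180,90),(4,255,255),.035),green=((50,150,60),(75,255,255),.015),blue=((100,150,40),(118,255,255),.015))
E
python3 - <<'E'
from h import *
for n in("top","side"):
    im=cv2.imread(f"pics/{n}0.png")
    for c,(lo,hi,z) in COL.items():
        for b in blobs(im,lo,hi):
            print(n,c,np.round(b[:3],1),plane(n,b[:2],z).round(4))
im=cv2.imread("pics/top0.png")
c=cv2.resize(im[150:320,140:340],None,fx=4,fy=3.5,interpolation=cv2.INTER_CUBIC)
cv2.imwrite("pics/c1.png",cv2.convertScaleAbs(c,alpha=1.8))
E
```

```text
top yellow [427.9 301.9 537.5] [[ 0.425  -0.2201]]
top yellow [333.5 291.7 511. ] [[ 0.4435 -0.0127]]
top yellow [381.8 279.4 528.5] [[ 0.4725 -0.1182]]
top cork [264.3 328.7 395. ] [[0.358  0.1394]]
top cork [472.  295.6  32.5] [[ 0.4402 -0.3211]]
top cork [415.7 247.8  34. ] [[ 0.5448 -0.194 ]]
top cork [510.8 239.3 431. ] [[ 0.568  -0.4104]]
top cork [ 471.2  242.5 1077. ] [[ 0.5592 -0.3194]]
top cork [  78.6  238.6 2282. ] [[0.5505 0.5877]]
top cork [ 35.7 224.3 142.5] [[0.5824 0.703 ]]
top cork [276.5 205.3  91.5] [[0.6354 0.1209]]
top cork [  3.8 204.6 120. ] [[0.6296 0.7961]]
top cork [  92.3  207.3 2320.5] [[0.625  0.5583]]
top cork [ 35.7 196.5 464.5] [[0.6499 0.7091]]
top cork [122.5 178.7 141. ] [[0.6936 0.4879]]
top cork [ 97.8 177.   67.5] [[0.6975 0.5504]]
top cork [ 75.  177.3  45. ] [[0.6969 0.6091]]
top cork [  68.3  173.4 1021. ] [[0.7065 0.6276]]
top cork [376.1 127.8  34. ] [[ 0.82   -0.1023]]
top red [406.5 206.5  76. ] [[ 0.6363 -0.1716]]
top green [365.8 121.5  93. ] [[ 0.838  -0.0787]]
top green [ 619.1  142.6 3346. ] [[ 0.8066 -0.6882]]
top blue [ 234.8  242.
[... 735 characters left out ...]
cork [413.1 239.9 453.5] [[ 0.4168 -0.2009]]
side cork [251.6 231.4 164. ] [[ 0.7685 -0.046 ]]
side cork [364.  219.3  36. ] [[ 0.5517 -0.218 ]]
side cork [247.6 199.9 549. ] [[ 0.8572 -0.1484]]
side cork [383.1 193.8 902.5] [[ 0.5556 -0.343 ]]
side orange [264.7 260.2 227.5] [[0.6114 0.106 ]]
side orange [247.4 197.7 215. ] [[ 0.7686 -0.0485]]
side red [202.4 247.5 510. ] [[0.8248 0.0654]]
side red [326.5 217.7 126.5] [[ 0.6298 -0.168 ]]
side green [304.8 238.9  44.5] [[ 0.6477 -0.0935]]
side green [244.7 178.7  73.5] [[ 0.9388 -0.2409]]
side green [ 362.4  117.8 2601. ] [[ 0.8158 -0.757 ]]
side blue [  244.4   358.8 16610.5] [[0.5664 0.2525]]
side blue [284.5 268.1 159.5] [[0.6344 0.0149]]
```

View pics/c1.png

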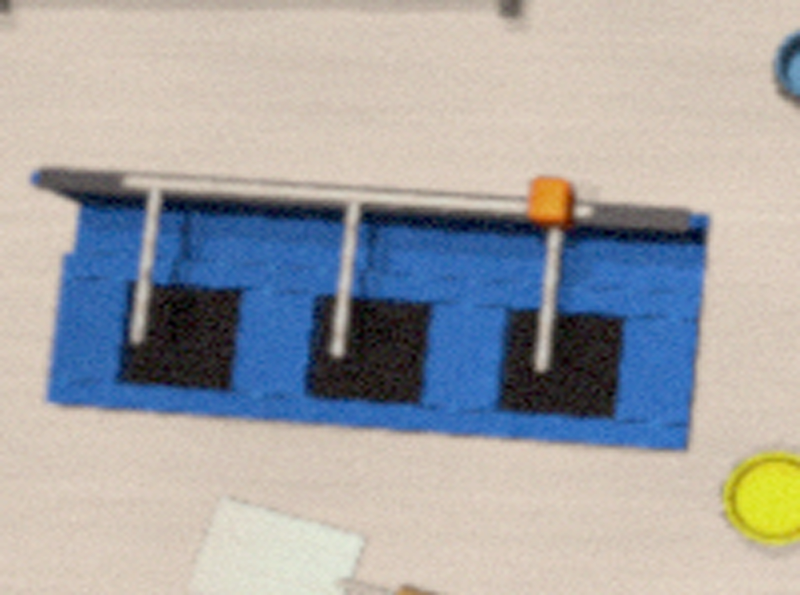

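The crop shows the three pockets at about (181,337), (369,350) and (562,363), with the arms over their left halves. The orange grip is at (551,195).

```bash
python3 - <<'E'
from h import *
f=lambda l:[(140+u/4-.5,150+v/3.5-.5) for u,v in l]
P=plane("top",f([(181,337),(369,350),(562,363)]),.012);print("pockets",P.round(4))
print("tips",plane("top",f([(137,342),(338,354),(541,369)]),.098).round(4))
print("orange",plane("top",f([(551,190)]),.143).round(4), tri(f([(551,200)]),(264.7,260.2)))
c=f([(48,402),(688,449),(80,195),(707,230)])
print("corners",plane("top",c,.006).round(4))
print("blue panel ends top",plane("top",f([(37,178),(700,220)]),.092).round(4))
im=cv2.imread("pics/top0.png")
a=cv2.resize(im[175:275,360:530],None,fx=4.5,fy=4.5,interpolation=cv2.INTER_CUBIC)
cv2.imwrite("pics/c2.png",cv2.convertScaleAbs(a,alpha=1.8))
E
```

```text
pockets [[0.5403 0.3319]
 [0.5341 0.2217]
 [0.5279 0.1109]]
tips [[0.5291 0.3312]
 [0.5241 0.2208]
 [0.5173 0.1117]]
orange [[0.6193 0.1043]] (array([0.61473589, 0.10564981, 0.12065821]), np.float64(0.004997563056635718))
corners [[0.496  0.4111]
 [0.4742 0.0385]
 [0.6348 0.3996]
 [0.6171 0.0312]]
blue panel ends top [[0.6315 0.3957]
 [0.6105 0.0302]]
```

View pics/c2.png

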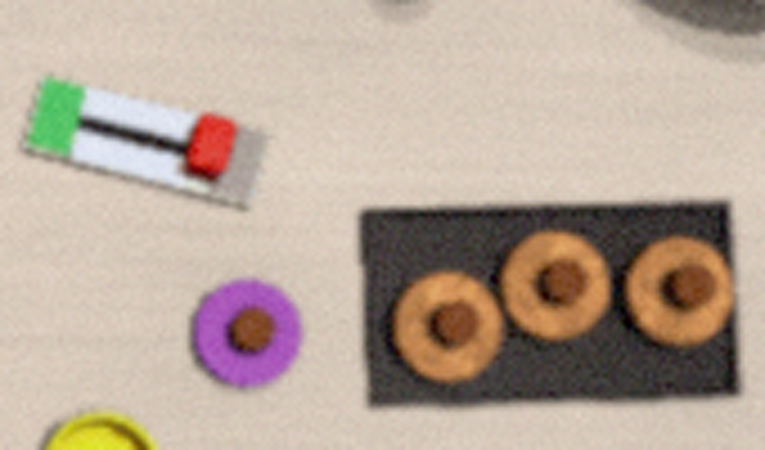

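The second crop shows the flanges at about (448,326), (555,285) and (680,290). The red grip is at (212,138), near the grey end.

```bash
cat > m.json <<'E'
E
rm m.json; python3 - <<'E'
from h import *
g=lambda l:[(360+u/4.5-.5,175+v/4.5-.5) for u,v in l]
print("flanges",plane("top",g([(448,326),(555,285),(680,290)]),.027).round(4))
print("knobs",plane("top",g([(454,322),(563,281),(690,286)]),.05).round(4))
print("red",plane("top",g([(213,140)]),.054).round(4),"green,grey end",plane("top",g([(32,112),(258,170)]),.014).round(4))
print(tri((406.5,206.5),(326.5,217.7)))
for a,b in(((427.9,301.9),(415.6,226.2)),((333.5,291.7),(370.7,278.5)),((381.8,279.4),(378.4,244.6))):print("jar",tri(a,b))
E
R='x'
python3 -m inch '[{"hand":0,"slide":[43.6,70.3,2],"yaw":-0.35},{"hand":0,"slide":[43.6,70.3,2],"yaw":-0.35},{"hand":0,"slide":[43.6,70.3,2],"yaw":-0.35},{"hand":0,"slide":[43.6,70.3,2],"yaw":-0.35},{"hand":0,"slide":[43.6,70.3,2],"yaw":-0.35},{"hand":0,"slide":[43.6,70.3,2],"yaw":-0.35},{"hand":0,"slide":[43.6,70.3,2],"yaw":-0.35},{"hand":0,"slide":[43.6,70.3,2],"yaw":-0.35},{"hand":0,"slide":[43.6,70.3,2],"yaw":-0.35},{"hand":0,"slide":[43.6,70.3,2],"yaw":-0.35}]'
```

```text
flanges [[ 0.5484 -0.2913]
 [ 0.5699 -0.3454]
 [ 0.5685 -0.4093]]
knobs [[ 0.5482 -0.2898]
 [ 0.5693 -0.344 ]
 [ 0.568  -0.4079]]
red [[ 0.6351 -0.1705]] green,grey end [[ 0.6543 -0.0829]
 [ 0.6269 -0.1974]]
(array([ 0.63512997, -0.17304325,  0.03007167]), np.float64(0.004184660594276004))
jar (array([ 0.42289669, -0.21916183,  0.05103287]), np.float64(0.004219946816954627))
jar (array([ 0.44162246, -0.01358073,  0.05005574]), np.float64(0.0036060016460656135))
jar (array([ 0.47093634, -0.11790441,  0.05096094]), np.float64(0.0023995347372058585))
time_s: 1.35
tcp_pos: [0.5093, -0.0678, 0.3072]
ee_rot: [[-0.998, 0.056, -0.0], [0.056, 0.998, 0.0], [0.0, 0.0, -1.0]]
wrist_force: [-0.2, -0.7, 0.1]
gripper_width: 0.998
```

```bash
python3 -m inch '[{"hand":0,"slide":[10.8,17.3,0],"yaw":0},{"hand":0,"slide":[10.8,17.3,0],"yaw":0},{"hand":0,"slide":[10.8,17.3,0],"yaw":0},{"hand":0,"slide":[10.8,17.3,0],"yaw":0},{"hand":0,"slide":[10.8,17.3,-4],"yaw":0},{"hand":0,"slide":[10.8,17.3,-8],"yaw":0},{"hand":0,"slide":[10.8,17.3,-8],"yaw":0}]'
python3 - <<'E'
from h import *
a=capture("side")[180:420,120:400]
cv2.imwrite("pics/a1.png",cv2.resize(a,None,fx=2.5,fy=2.5))
E
```

```text
time_s: 2.22
tcp_pos: [0.6147, 0.102, 0.2238]
ee_rot: [[-0.998, 0.057, -0.008], [0.057, 0.998, -0.003], [0.008, -0.003, -1.0]]
wrist_force: [0.3, 0.8, 1.8]
gripper_width: 1.001
```

View pics/a1.png

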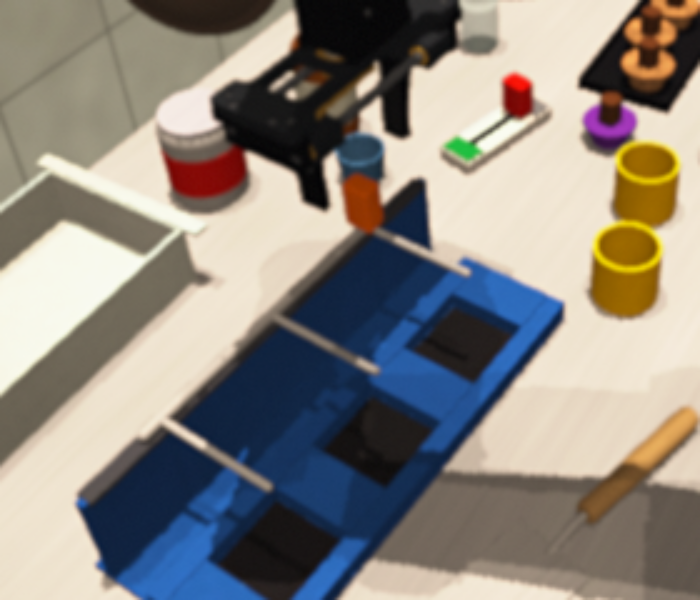

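The jaws straddle the orange grip at crop (362,203), still above it. Next I descend, close and slide.

```bash
python3 -m inch '[{"hand":0,"slide":[0.2,0.2,-3],"yaw":0},{"hand":0,"slide":[0.2,0.2,-4.4],"yaw":0},{"hand":1,"slide":[0.2,0.2,-4.4],"yaw":0},{"hand":1,"slide":[0.2,0.2,-4.4],"yaw":0},{"hand":1,"slide":[0.2,0.2,-4.4],"yaw":0},{"hand":1,"slide":[0.2,0.2,-4.4],"yaw":0},{"hand":1,"slide":[0.2,0.2,-4.4],"yaw":0},{"hand":1,"slide":[0.2,0.2,-4.4],"yaw":0}]'
```

```text
time_s: 3.28
tcp_pos: [0.6188, 0.1052, 0.1834]
ee_rot: [[-0.998, 0.056, 0.0], [0.056, 0.998, 0.0], [-0.0, 0.0, -1.0]]
wrist_force: [0.2, 0.1, -0.0]
gripper_width: 0.402
```

```bash
python3 -m inch '[{"hand":1,"slide":[0,0,0],"yaw":0},{"hand":1,"slide":[0,0,0],"yaw":0},{"hand":1,"slide":[0,0,0],"yaw":0},{"hand":1,"slide":[0,0,0],"yaw":0}]'
```

```text
time_s: 3.78
tcp_pos: [0.6188, 0.1052, 0.1833]
ee_rot: [[-0.998, 0.056, -0.0], [0.056, 0.998, -0.0], [0.0, -0.0, -1.0]]
wrist_force: [-0.1, -1.3, -0.1]
gripper_width: 0.23
```

```bash
python3 -m inch '[{"hand":1,"slide":[0.08,1.5,0],"yaw":0},{"hand":1,"slide":[0.17,3,0],"yaw":0},{"hand":1,"slide":[0.25,4.5,0],"yaw":0},{"hand":1,"slide":[0.29,5.2,0],"yaw":0},{"hand":1,"slide":[0.29,5.2,0],"yaw":0}]'
```

```text
time_s: 4.4
tcp_pos: [0.6219, 0.1589, 0.1833]
ee_rot: [[-0.998, 0.055, 0.001], [0.055, 0.998, 0.002], [-0.001, 0.002, -1.0]]
wrist_force: [0.7, 2.2, -0.8]
gripper_width: 0.23
```

```bash
python3 -m inch '[{"hand":1,"slide":[0.0,0.15,0],"yaw":0},{"hand":1,"slide":[0,0.3,0],"yaw":0},{"hand":1,"slide":[0,0.3,0],"yaw":0}]'
```

```text
time_s: 4.78
tcp_pos: [0.6219, 0.1594, 0.1833]
ee_rot: [[-0.998, 0.057, 0.0], [0.057, 0.998, -0.001], [-0.0, -0.001, -1.0]]
wrist_force: [3.3, -2.6, -1.7]
gripper_width: 0.226
```

```bash
python3 -m inch '[{"hand":1,"slide":[0.0,0.15,0],"yaw":0},{"hand":1,"slide":[0,0.3,0],"yaw":0},{"hand":1,"slide":[0,0.3,0],"yaw":0}]'
```

```text
time_s: 5.15
tcp_pos: [0.6219, 0.1598, 0.1833]
ee_rot: [[-0.998, 0.057, -0.001], [0.057, 0.998, -0.005], [0.001, -0.005, -1.0]]
wrist_force: [5.0, -11.9, -1.6]
gripper_width: 0.226
```

```bash
python3 -m inch '[{"hand":0.3,"slide":[0,-0.4,0],"yaw":0},{"hand":0.0,"slide":[0,-0.4,0],"yaw":0},{"hand":0,"slide":[0,-0.4,0],"yaw":0},{"hand":0,"slide":[0,-0.4,6],"yaw":0},{"hand":0,"slide":[0,-0.4,12],"yaw":0},{"hand":0,"slide":[-18,-17.7,12],"yaw":0},{"hand":0,"slide":[-18,-17.7,12],"yaw":0},{"hand":0,"slide":[-18,-17.7,12],"yaw":0},{"hand":0,"slide":[-18,-17.7,12],"yaw":0},{"hand":0,"slide":[-18,-17.7,12],"yaw":0}]'
python3 - <<'E'
from h import *
a=capture("top")
cv2.imwrite("pics/t2.png",cv2.convertScaleAbs(a,alpha=1.6))
for b in blobs(a,*COL["yellow"][:2]): print(np.round(b[:3],1),plane("top",b[:2],.05).round(4))
s=sense();print(s["tcp_pos"],s["gripper_width"])
E
```

```text
time_s: 6.4
tcp_pos: [0.4385, -0.0155, 0.3039]
ee_rot: [[-0.998, 0.058, 0.0], [0.058, 0.998, 0.001], [-0.0, 0.001, -1.0]]
wrist_force: [0.6, 0.5, 0.7]
gripper_width: 0.998
[427.9 301.9 547.5] [[ 0.4249 -0.2187]]
[385.3 276.6 317.5] [[ 0.4783 -0.1251]]
[ 0.44053895 -0.01441843  0.30417359] 1.0020494983014865
```

View pics/t2.png

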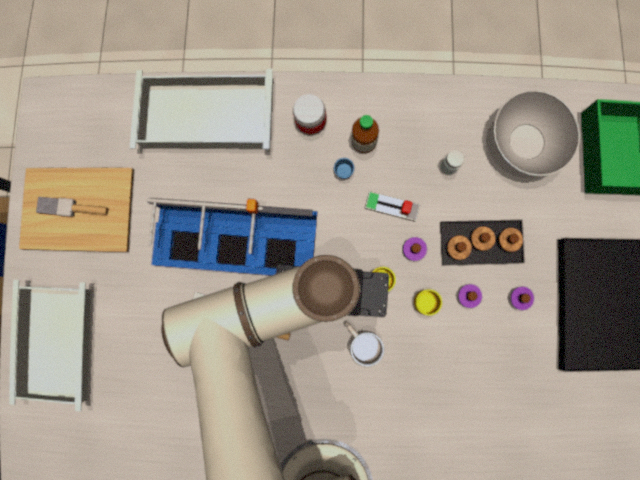

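The lock arms now lie between the pockets, with the orange grip at (252,205), and the gripper is over the first jar.

```bash
python3 -m inch '[{"hand":0,"slide":[0.2,0.1,-6],"yaw":0},{"hand":0,"slide":[0.2,0.1,-12],"yaw":0},{"hand":0,"slide":[0.2,0.1,-17],"yaw":0},{"hand":0,"slide":[0.2,0.1,-20.3],"yaw":0},{"hand":1,"slide":[0.2,0.1,-20.3],"yaw":0},{"hand":1,"slide":[0.2,0.1,-20.3],"yaw":0},{"hand":1,"slide":[0.2,0.1,-20.3],"yaw":0},{"hand":1,"slide":[0.2,0.1,-20.3],"yaw":0},{"hand":1,"slide":[0.2,0.1,-20.3],"yaw":0},{"hand":1,"slide":[0.2,0.1,-20.3],"yaw":0}]'; python3 -m inch '[{"hand":1,"slide":[0,0,0],"yaw":0},{"hand":1,"slide":[0,0,0],"yaw":0},{"hand":1,"slide":[0,0,4],"yaw":0},{"hand":1,"slide":[0,0,8],"yaw":0},{"hand":1,"slide":[0,0,12],"yaw":0},{"hand":1,"slide":[0,0,12],"yaw":0}]'
```

```text
time_s: 7.7
tcp_pos: [0.4445, -0.0126, 0.1016]
ee_rot: [[-0.998, 0.056, 0.003], [0.056, 0.998, 0.001], [-0.003, 0.001, -1.0]]
wrist_force: [-0.8, 0.2, 6.9]
gripper_width: 0.648
time_s: 8.45
tcp_pos: [0.445, -0.0124, 0.2234]
ee_rot: [[-0.998, 0.056, 0.008], [0.056, 0.998, 0.003], [-0.008, 0.003, -1.0]]
wrist_force: [0.2, -0.0, -2.1]
gripper_width: 0.65
```

```bash
python3 - <<'E'
from h import *
a=capture("side");b=capture("top")
c=np.hstack([cv2.resize(a[140:340,280:460],None,fx=2.2,fy=2.2),cv2.resize(b[200:400,260:440],None,fx=2.2,fy=2.2)])
cv2.imwrite("pics/g1.png",cv2.convertScaleAbs(c,alpha=1.6))
E
```

```text
(no output)
```

View pics/g1.png

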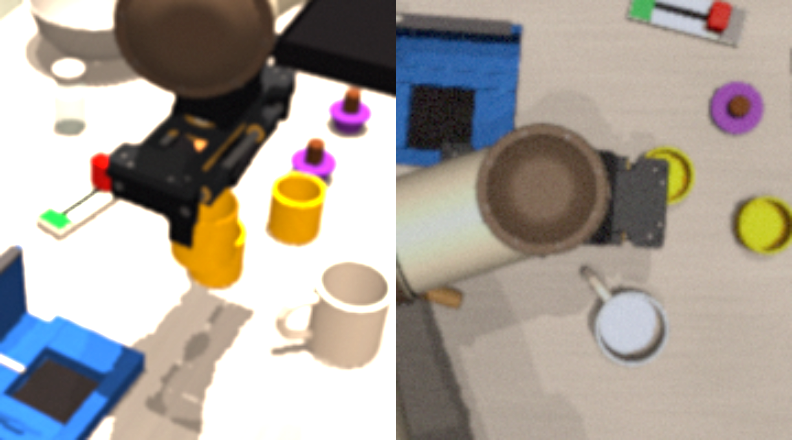

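The side view shows the jar held upright under the jaws; the other jars stand untouched.

```bash
python3 -m inch '[{"hand":1,"slide":[8.4,12.4,0.5],"yaw":0},{"hand":1,"slide":[8.4,12.4,0.5],"yaw":0},{"hand":1,"slide":[8.4,12.4,0.5],"yaw":0},{"hand":1,"slide":[8.4,12.4,0.5],"yaw":0},{"hand":1,"slide":[8.4,12.4,0.5],"yaw":0}]'
python3 - <<'E'
from h import *
a=capture("side");b=capture("top")
c=np.hstack([cv2.resize(a[180:400,180:360],None,fx=2.2,fy=2.2),cv2.resize(b[160:380,160:340],None,fx=2.2,fy=2.2)])
cv2.imwrite("pics/g2.png",cv2.convertScaleAbs(c,alpha=1.6))
for b in blobs(a,*COL["yellow"][:2]): print(np.round(b[:3],1),plane("side",b[:2],.14).round(4))
E
```

```text
time_s: 9.18
tcp_pos: [0.5265, 0.1105, 0.2236]
ee_rot: [[-0.998, 0.057, -0.004], [0.057, 0.998, -0.002], [0.004, -0.002, -1.0]]
wrist_force: [0.0, -0.0, -1.9]
gripper_width: 0.647
[378.4 244.6 356.5] [[ 0.4316 -0.0202]]
[415.7 226.2 310.5] [[ 0.3892 -0.1085]]
```

View pics/g2.png

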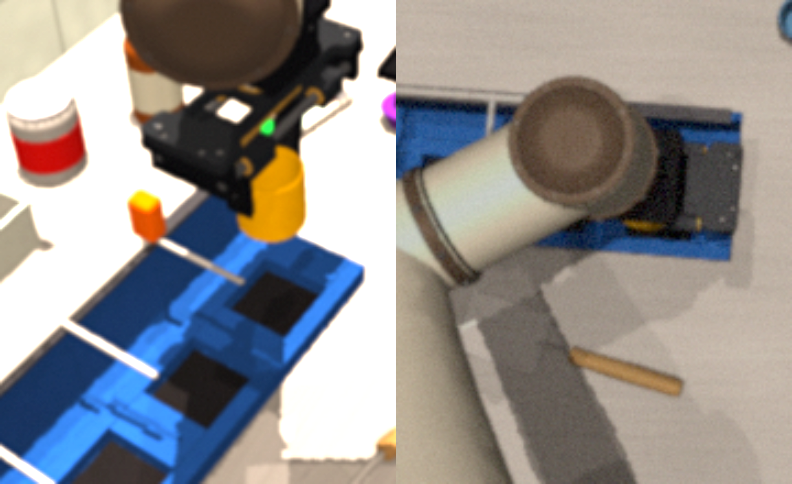

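```bash
python3 -m inch '[{"hand":1,"slide":[0.2,0,-3],"yaw":0},{"hand":1,"slide":[0.2,0,-6],"yaw":0},{"hand":1,"slide":[0.2,0,-9],"yaw":0},{"hand":1,"slide":[0.2,0,-9],"yaw":0}]'; python3 - <<'E'
from h import *
a=capture("side")
cv2.imwrite("pics/g3.png",cv2.convertScaleAbs(cv2.resize(a[200:360,180:380],None,fx=3,fy=3),alpha=1.6))
E
```

```text
time_s: 9.78
tcp_pos: [0.5279, 0.1097, 0.1334]
ee_rot: [[-0.998, 0.057, -0.005], [0.057, 0.998, -0.003], [0.005, -0.003, -1.0]]
wrist_force: [-0.8, -0.1, -1.7]
gripper_width: 0.647
```

View pics/g3.png

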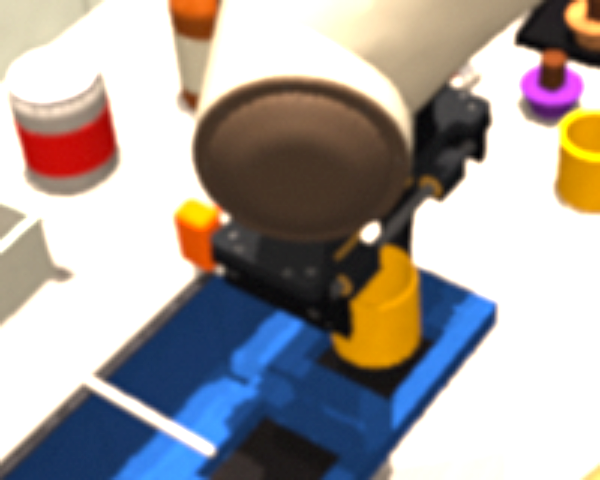

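The jar is centred over the pocket, about 3 cm up, and the grip clears the orange block.

```bash
python3 -m inch '[{"hand":1,"slide":[0,0,-1.2],"yaw":0},{"hand":1,"slide":[0,0,-2.4],"yaw":0},{"hand":1,"slide":[0,0,-2.4],"yaw":0}]'
```

```text
time_s: 10.2
tcp_pos: [0.5291, 0.1109, 0.1104]
ee_rot: [[-0.998, 0.056, -0.002], [0.056, 0.998, -0.001], [0.002, -0.001, -1.0]]
wrist_force: [-0.3, -0.7, -1.4]
gripper_width: 0.644
```

```bash
python3 -m inch '[{"hand":1,"slide":[0,0,-0.2],"yaw":0},{"hand":0.25,"slide":[0,0,-0.2],"yaw":0},{"hand":0.25,"slide":[0,0,-0.2],"yaw":0},{"hand":0.25,"slide":[0,0,-0.2],"yaw":0}]'; python3 -m inch '[{"hand":0.25,"slide":[0,0,3],"yaw":0},{"hand":0.25,"slide":[0,0,6],"yaw":0},{"hand":0.25,"slide":[0,0,10],"yaw":0},{"hand":0.25,"slide":[0,0,16],"yaw":0},{"hand":0.1,"slide":[0,0,19],"yaw":0},{"hand":0.0,"slide":[-5.6,-23,19],"yaw":0},{"hand":0.0,"slide":[-5.6,-23,19],"yaw":0},{"hand":0.0,"slide":[-5.6,-23,19],"yaw":0},{"hand":0.0,"slide":[-5.6,-23,19],"yaw":0},{"hand":0.0,"slide":[-5.6,-23,19],"yaw":0}]'
python3 - <<'E'
from h import *
for n in("top","side"):
    a=capture(n); cv2.imwrite(f"pics/{n}3.png",a)
    for b in blobs(a,*COL["yellow"][:2]): print(n,np.round(b[:3],1),plane(n,b[:2],.05).round(4))
E
```

```text
time_s: 10.7
tcp_pos: [0.5299, 0.1113, 0.1097]
ee_rot: [[-0.998, 0.056, 0.001], [0.056, 0.998, 0.0], [-0.001, 0.0, -1.0]]
wrist_force: [-0.5, -1.5, -0.2]
gripper_width: 0.747
time_s: 11.95
tcp_pos: [0.4725, -0.1213, 0.2996]
ee_rot: [[-0.998, 0.061, 0.0], [0.061, 0.998, -0.0], [-0.0, -0.0, -1.0]]
wrist_force: [0.8, 0.4, -0.2]
gripper_width: 1.0
top [427.9 304.4 407. ] [[ 0.4195 -0.2186]]
top [275.6 240.4  32. ] [[0.553  0.1169]]
side [300.9 301.4 427. ] [[0.5321 0.1083]]
side [415.9 225.8 291. ] [[ 0.4212 -0.2228]]
```

```bash
python3 -m inch '[{"hand":0,"slide":[-0.1,0.2,-6],"yaw":0},{"hand":0,"slide":[-0.1,0.2,-12],"yaw":0},{"hand":0,"slide":[-0.1,0.2,-17],"yaw":0},{"hand":0,"slide":[-0.1,0.2,-19.8],"yaw":0},{"hand":1,"slide":[-0.1,0.2,-19.8],"yaw":0},{"hand":1,"slide":[-0.1,0.2,-19.8],"yaw":0},{"hand":1,"slide":[-0.1,0.2,-19.8],"yaw":0},{"hand":1,"slide":[-0.1,0.2,-19.8],"yaw":0},{"hand":1,"slide":[-0.1,0.2,-19.8],"yaw":0},{"hand":1,"slide":[-0.1,0.2,-19.8],"yaw":0}]'; python3 -m inch '[{"hand":1,"slide":[0,0,0],"yaw":0},{"hand":1,"slide":[0,0,0],"yaw":0},{"hand":1,"slide":[0,0,4],"yaw":0},{"hand":1,"slide":[0,0,8],"yaw":0},{"hand":1,"slide":[0,0,13],"yaw":0},{"hand":1,"slide":[0,0,13],"yaw":0}]'
```

```text
time_s: 13.3
tcp_pos: [0.4736, -0.1168, 0.1028]
ee_rot: [[-0.998, 0.056, 0.003], [0.056, 0.998, -0.0], [-0.003, 0.0, -1.0]]
wrist_force: [-0.6, 0.9, 5.6]
gripper_width: 0.67
time_s: 14.05
tcp_pos: [0.4745, -0.1168, 0.2354]
ee_rot: [[-0.998, 0.056, 0.01], [0.056, 0.998, 0.0], [-0.01, 0.001, -1.0]]
wrist_force: [0.0, 0.1, -1.8]
gripper_width: 0.664
```

```bash
python3 -m inch '[{"hand":1,"slide":[6,33.9,0],"yaw":0},{"hand":1,"slide":[6,33.9,0],"yaw":0},{"hand":1,"slide":[6,33.9,0],"yaw":0},{"hand":1,"slide":[6,33.9,0],"yaw":0},{"hand":1,"slide":[6,33.9,0],"yaw":0},{"hand":1,"slide":[6,33.9,0],"yaw":0},{"hand":1,"slide":[6,33.9,0],"yaw":0},{"hand":1,"slide":[6,33.9,0],"yaw":0},{"hand":1,"slide":[6,33.9,-1],"yaw":0}]'
```

```text
time_s: 15.18
tcp_pos: [0.5327, 0.2212, 0.2213]
ee_rot: [[-0.998, 0.058, 0.001], [0.058, 0.998, 0.001], [-0.001, 0.001, -1.0]]
wrist_force: [-0.4, 0.0, -1.3]
gripper_width: 0.662
```

```bash
python3 -m inch '[{"hand":1,"slide":[0.2,0,-3],"yaw":0},{"hand":1,"slide":[0.2,0,-6],"yaw":0},{"hand":1,"slide":[0.2,0,-9],"yaw":0},{"hand":1,"slide":[0.2,0,-11],"yaw":0},{"hand":1,"slide":[0.2,0,-11],"yaw":0}]'
```

```text
time_s: 15.8
tcp_pos: [0.5341, 0.2207, 0.1099]
ee_rot: [[-0.998, 0.058, -0.003], [0.058, 0.998, -0.002], [0.002, -0.002, -1.0]]
wrist_force: [-0.0, -0.4, -0.7]
gripper_width: 0.668
```

```bash
python3 -m inch '[{"hand":0.25,"slide":[0,0,0],"yaw":0},{"hand":0.25,"slide":[0,0,0],"yaw":0},{"hand":0.25,"slide":[0,0,0],"yaw":0}]'; python3 -m inch '[{"hand":0.25,"slide":[0,0,3],"yaw":0},{"hand":0.25,"slide":[0,0,6],"yaw":0},{"hand":0.25,"slide":[0,0,10],"yaw":0},{"hand":0.25,"slide":[0,0,16],"yaw":0},{"hand":0.1,"slide":[0,0,19],"yaw":0},{"hand":0.0,"slide":[-11,-22,19],"yaw":0},{"hand":0.0,"slide":[-11,-22,19],"yaw":0},{"hand":0.0,"slide":[-11,-22,19],"yaw":0},{"hand":0.0,"slide":[-11,-22,19],"yaw":0},{"hand":0.0,"slide":[-11,-22,19],"yaw":0}]'
python3 - <<'E'
from h import *
for n in("top","side"):
    a=capture(n); cv2.imwrite(f"pics/{n}4.png",a)
    for b in blobs(a,*COL["yellow"][:2]): print(n,np.round(b[:3],1),plane(n,b[:2],.05).round(4))
E
```

```text
time_s: 16.18
tcp_pos: [0.535, 0.2224, 0.1122]
ee_rot: [[-0.998, 0.056, 0.001], [0.056, 0.998, 0.001], [-0.001, 0.001, -1.0]]
wrist_force: [-0.1, -0.5, -0.0]
gripper_width: 0.745
time_s: 17.42
tcp_pos: [0.4225, -0.0003, 0.302]
ee_rot: [[-0.998, 0.06, 0.001], [0.06, 0.998, 0.001], [-0.001, 0.001, -1.0]]
wrist_force: [0.2, 0.5, -0.0]
gripper_width: 0.996
top [427.9 301.9 544. ] [[ 0.4249 -0.2188]]
top [277.5 251.9 556. ] [[0.5277 0.1119]]
top [228.  248.3 547.5] [[0.5334 0.2224]]
side [268.2 341.3 676. ] [[0.5328 0.2191]]
side [303.  302.1 517. ] [[0.5276 0.1079]]
side [415.7 226.2 312.5] [[ 0.4212 -0.2213]]
```

View pics/side4.png

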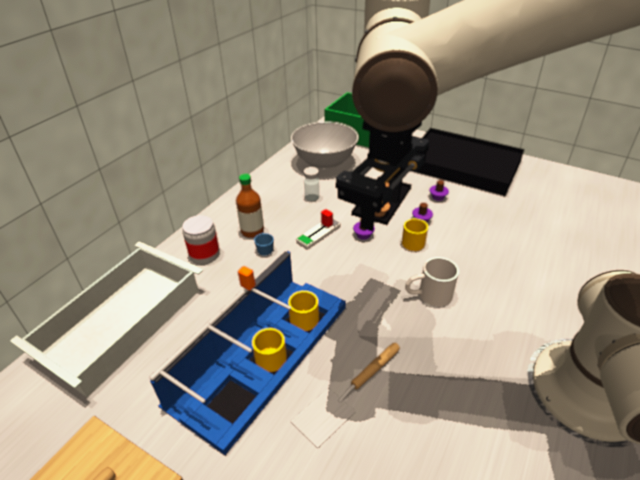

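The side view shows both jars standing in the right two pockets. The third jar is still at (415,235).

```bash
python3 -m inch '[{"hand":0,"slide":[0.1,-21.9,0],"yaw":0},{"hand":0,"slide":[0.1,-21.9,0],"yaw":0},{"hand":0,"slide":[0.1,-21.9,0],"yaw":0},{"hand":0,"slide":[0.1,-21.9,0],"yaw":0},{"hand":0,"slide":[0.1,-21.9,0],"yaw":0},{"hand":0,"slide":[0.1,-21.9,-5],"yaw":0}]'; python3 -m inch '[{"hand":0,"slide":[0,0,-5],"yaw":0},{"hand":0,"slide":[0,0,-10],"yaw":0},{"hand":0,"slide":[0,0,-14.8],"yaw":0},{"hand":0,"slide":[0,0,-14.8],"yaw":0}]'
```

```text
time_s: 18.27
tcp_pos: [0.4291, -0.2166, 0.2538]
ee_rot: [[-0.998, 0.055, 0.01], [0.055, 0.999, -0.002], [-0.01, -0.002, -1.0]]
wrist_force: [0.6, 0.4, -0.3]
gripper_width: 0.999
time_s: 18.77
tcp_pos: [0.4244, -0.2151, 0.1005]
ee_rot: [[-0.998, 0.054, -0.008], [0.054, 0.999, 0.001], [0.009, 0.001, -1.0]]
wrist_force: [-0.8, 0.2, 0.6]
gripper_width: 1.001
```

```bash
python3 -m inch '[{"hand":1,"slide":[0,-0.3,0],"yaw":0},{"hand":1,"slide":[0,-0.3,0],"yaw":0},{"hand":1,"slide":[0,-0.3,0],"yaw":0},{"hand":1,"slide":[0,-0.3,0],"yaw":0},{"hand":1,"slide":[0,-0.3,0],"yaw":0},{"hand":1,"slide":[0,-0.3,0],"yaw":0},{"hand":1,"slide":[0,-0.3,0],"yaw":0},{"hand":1,"slide":[0,-0.3,0],"yaw":0}]'; python3 -m inch '[{"hand":1,"slide":[0,0,4],"yaw":0},{"hand":1,"slide":[0,0,8],"yaw":0},{"hand":1,"slide":[0,0,13],"yaw":0},{"hand":1,"slide":[0,0,13],"yaw":0},{"hand":1,"slide":[11.6,55,13],"yaw":0},{"hand":1,"slide":[11.6,55,13],"yaw":0},{"hand":1,"slide":[11.6,55,13],"yaw":0},{"hand":1,"slide":[11.6,55,13],"yaw":0},{"hand":1,"slide":[11.6,55,13],"yaw":0},{"hand":1,"slide":[11.6,55,13],"yaw":0}]'
```

```text
time_s: 19.77
tcp_pos: [0.4263, -0.2201, 0.1046]
ee_rot: [[-0.998, 0.056, 0.002], [0.056, 0.998, -0.001], [-0.002, -0.001, -1.0]]
wrist_force: [-1.3, 0.1, 6.5]
gripper_width: 0.666
time_s: 21.02
tcp_pos: [0.502, 0.1488, 0.2314]
ee_rot: [[-0.998, 0.057, -0.004], [0.057, 0.998, -0.001], [0.003, -0.001, -1.0]]
wrist_force: [1.0, -1.4, -2.9]
gripper_width: 0.665
```

```bash
python3 -m inch '[{"hand":1,"slide":[3.95,18.3,0],"yaw":0},{"hand":1,"slide":[3.95,18.3,0],"yaw":0},{"hand":1,"slide":[3.95,18.3,0],"yaw":0},{"hand":1,"slide":[3.95,18.3,0],"yaw":0},{"hand":1,"slide":[3.95,18.3,0],"yaw":0},{"hand":1,"slide":[3.95,18.3,0],"yaw":0}]'
```

```text
time_s: 21.78
tcp_pos: [0.5421, 0.3286, 0.2325]
ee_rot: [[-0.998, 0.057, -0.002], [0.057, 0.998, -0.001], [0.002, -0.001, -1.0]]
wrist_force: [0.2, -0.6, -2.8]
gripper_width: 0.665
```

```bash
python3 -m inch '[{"hand":1,"slide":[0,0.25,-3],"yaw":0},{"hand":1,"slide":[0,0.25,-6],"yaw":0},{"hand":1,"slide":[0,0.25,-9],"yaw":0},{"hand":1,"slide":[0,0.25,-9],"yaw":0}]'
```

```text
time_s: 22.28
tcp_pos: [0.5413, 0.3302, 0.141]
ee_rot: [[-0.998, 0.058, -0.005], [0.058, 0.998, -0.004], [0.005, -0.005, -1.0]]
wrist_force: [-0.6, 0.5, -3.8]
gripper_width: 0.664
```

```bash
python3 -m inch '[{"hand":1,"slide":[0,0,-1.6],"yaw":0},{"hand":1,"slide":[0,0,-2.9],"yaw":0},{"hand":1,"slide":[0,0,-2.9],"yaw":0}]'
```

```text
time_s: 22.65
tcp_pos: [0.542, 0.3321, 0.1132]
ee_rot: [[-0.998, 0.057, -0.002], [0.057, 0.998, -0.002], [0.002, -0.002, -1.0]]
wrist_force: [0.4, 0.5, -3.4]
gripper_width: 0.664
```

```bash
python3 -m inch '[{"hand":1,"slide":[0,0,-0.2],"yaw":0},{"hand":0.25,"slide":[0,0,-0.2],"yaw":0},{"hand":0.25,"slide":[0,0,-0.2],"yaw":0},{"hand":0.25,"slide":[0,0,-0.2],"yaw":0},{"hand":0.25,"slide":[0,0,4],"yaw":0},{"hand":0.25,"slide":[0,0,8],"yaw":0},{"hand":0.25,"slide":[0,0,13],"yaw":0},{"hand":0.25,"slide":[0,0,17],"yaw":0},{"hand":0.58,"slide":[0.6,-60,17],"yaw":0},{"hand":0.58,"slide":[0.6,-60,17],"yaw":0}]'; python3 -m inch '[{"hand":0.58,"slide":[0.6,-50,0],"yaw":0},{"hand":0.58,"slide":[0.6,-50,0],"yaw":0},{"hand":0.58,"slide":[0.6,-50,0],"yaw":0},{"hand":0.58,"slide":[0.6,-50,0],"yaw":0},{"hand":0.58,"slide":[0.6,-50,0],"yaw":0},{"hand":0.58,"slide":[0.6,-50,0],"yaw":0},{"hand":0.58,"slide":[0.6,-50,0],"yaw":0},{"hand":0.58,"slide":[0.6,-50,0],"yaw":0},{"hand":0.58,"slide":[0.6,-50,0],"yaw":0}]'
python3 - <<'E'
from h import *
for n in("top","side"):
    a=capture(n); cv2.imwrite(f"pics/{n}5.png",a)
    for b in blobs(a,*COL["yellow"][:2]): print(n,np.round(b[:3],1),plane(n,b[:2],.05).round(4))
E
```

```text
time_s: 23.9
tcp_pos: [0.5437, 0.2071, 0.2853]
ee_rot: [[-0.999, 0.054, 0.002], [0.054, 0.999, 0.002], [-0.002, 0.002, -1.0]]
wrist_force: [1.5, -0.3, -0.0]
gripper_width: 0.599
time_s: 25.02
tcp_pos: [0.5493, -0.2963, 0.2839]
ee_rot: [[-0.998, 0.062, 0.0], [0.062, 0.998, -0.0], [-0.0, -0.0, -1.0]]
wrist_force: [-0.2, 0.1, -0.4]
gripper_width: 0.42
top [277.5 251.9 560.5] [[0.5278 0.1119]]
top [228.  248.2 543.5] [[0.5336 0.2224]]
top [178.9 243.9 523. ] [[0.541  0.3346]]
side [225.2 387.6 862. ] [[0.5406 0.3322]]
side [268.2 341.3 670.5] [[0.5329 0.219 ]]
side [303.  302.1 520.5] [[0.5276 0.1079]]
```

```bash
python3 -m inch '[{"hand":0.58,"slide":[-0.1,0.45,-6],"yaw":0},{"hand":0.58,"slide":[-0.1,0.45,-12],"yaw":0},{"hand":0.58,"slide":[-0.1,0.45,-12],"yaw":0}]'; python3 - <<'E'
from h import *
a=capture("side");b=capture("top")
c=np.hstack([cv2.resize(a[130:250,320:440],None,fx=3.3,fy=3.3),cv2.resize(b[190:310,400:520],None,fx=3.3,fy=3.3)])
cv2.imwrite("pics/s1.png",cv2.convertScaleAbs(c,alpha=1.6))
E
```

```text
time_s: 25.5
tcp_pos: [0.5465, -0.2855, 0.1602]
ee_rot: [[-0.998, 0.055, -0.01], [0.054, 0.999, 0.003], [0.01, 0.003, -1.0]]
wrist_force: [-1.2, -0.2, 0.2]
gripper_width: 0.421
```

View pics/s1.png

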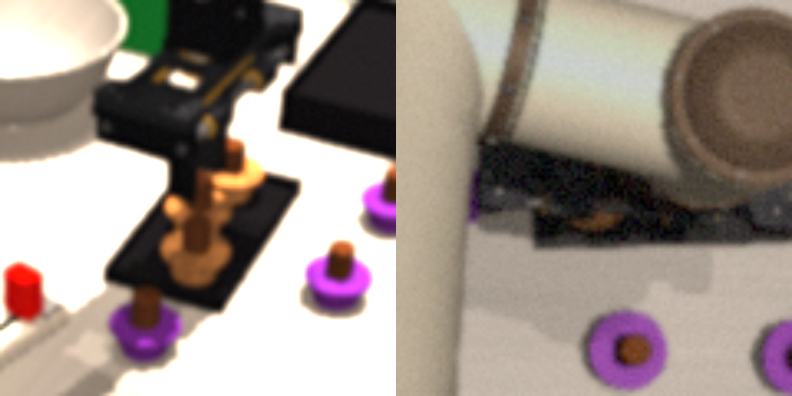

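The open jaws hang over the nearest stopper, whose knob is at left-crop (200,215). I shift 3 mm towards it and descend.

```bash
python3 -m inch '[{"hand":0.58,"slide":[0.0,-0.3,0],"yaw":0},{"hand":0.58,"slide":[0.0,-0.3,0],"yaw":0}]';python3 -m inch '[{"hand":0.58,"slide":[0.0,0,-3],"yaw":0},{"hand":0.58,"slide":[0.0,0,-5.8],"yaw":0},{"hand":0.58,"slide":[0.0,0,-5.8],"yaw":0},{"hand":1,"slide":[0.0,0,-5.8],"yaw":0},{"hand":1,"slide":[0.0,0,-5.8],"yaw":0},{"hand":1,"slide":[0.0,0,-5.8],"yaw":0},{"hand":1,"slide":[0.0,0,-5.8],"yaw":0}]'
```

```text
time_s: 25.85
tcp_pos: [0.5499, -0.2912, 0.1668]
ee_rot: [[-0.998, 0.056, 0.004], [0.056, 0.998, -0.001], [-0.004, -0.001, -1.0]]
wrist_force: [0.1, 0.7, -0.1]
gripper_width: 0.419
time_s: 26.72
tcp_pos: [0.5497, -0.2911, 0.1078]
ee_rot: [[-0.998, 0.056, 0.003], [0.056, 0.998, -0.001], [-0.003, -0.001, -1.0]]
wrist_force: [-0.3, 0.2, 5.4]
gripper_width: 0.24
```

```bash
python3 -m inch '[{"hand":1,"slide":[0,0,4],"yaw":0},{"hand":1,"slide":[0,0,8],"yaw":0},{"hand":1,"slide":[0,0,12.5],"yaw":0},{"hand":1,"slide":[-2.1,40.2,12.5],"yaw":0},{"hand":1,"slide":[-2.1,40.2,12.5],"yaw":0},{"hand":1,"slide":[-2.1,40.2,12.5],"yaw":0},{"hand":1,"slide":[-2.1,40.2,12.5],"yaw":0},{"hand":1,"slide":[-2.1,40.2,12.5],"yaw":0},{"hand":1,"slide":[-2.1,40.2,12.5],"yaw":0},{"hand":1,"slide":[-2.1,40.2,12.5],"yaw":0}]';python3 -m inch '[{"hand":1,"slide":[0,0,0],"yaw":0},{"hand":1,"slide":[0,0,0],"yaw":0},{"hand":1,"slide":[0,0,-2],"yaw":0},{"hand":1,"slide":[0,0,-4],"yaw":0},{"hand":1,"slide":[0,0,-4],"yaw":0}]'
python3 - <<'E'
from h import *
a=capture("side")
cv2.imwrite("pics/s2.png",cv2.convertScaleAbs(cv2.resize(a[200:360,220:380],None,fx=3,fy=3),alpha=1.6))
E
```

```text
time_s: 27.98
tcp_pos: [0.5271, 0.114, 0.2312]
ee_rot: [[-0.999, 0.053, -0.0], [0.053, 0.999, 0.0], [0.0, 0.0, -1.0]]
wrist_force: [-0.9, -0.2, -0.1]
gripper_width: 0.242
time_s: 28.6
tcp_pos: [0.527, 0.1094, 0.1899]
ee_rot: [[-0.998, 0.058, -0.004], [0.058, 0.998, -0.002], [0.004, -0.002, -1.0]]
wrist_force: [0.7, 1.0, -0.4]
gripper_width: 0.243
```

View pics/s2.png

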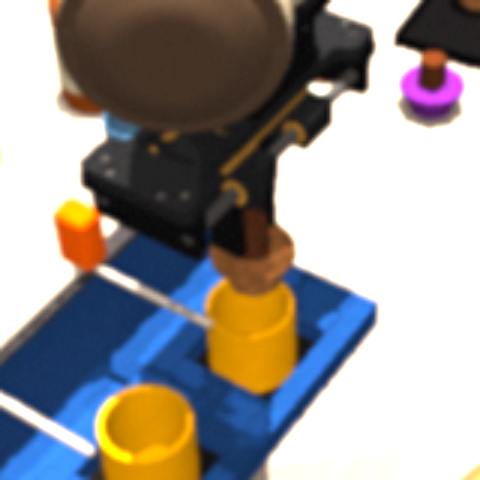

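The stopper hangs centred over the jar mouth at crop (252,270).

```bash
python3 -m inch '[{"hand":1,"slide":[0.1,0,-1.5],"yaw":0},{"hand":1,"slide":[0.1,0,-3],"yaw":0},{"hand":1,"slide":[0.1,0,-4],"yaw":0},{"hand":1,"slide":[0.1,0,-4.3],"yaw":0},{"hand":1,"slide":[0.1,0,-4.3],"yaw":0}]'
```

```text
time_s: 29.28
tcp_pos: [0.5289, 0.1112, 0.1481]
ee_rot: [[-0.998, 0.056, -0.0], [0.056, 0.998, -0.0], [0.0, -0.0, -1.0]]
wrist_force: [-0.0, 0.2, -0.8]
gripper_width: 0.242
```

```bash
python3 -m inch '[{"hand":1,"slide":[0,0,-0.2],"yaw":0},{"hand":1,"slide":[0,0,-0.4],"yaw":0},{"hand":1,"slide":[0,0,-0.5],"yaw":0},{"hand":1,"slide":[0,0,-0.5],"yaw":0}]'
```

```text
time_s: 29.78
tcp_pos: [0.5297, 0.1116, 0.1457]
ee_rot: [[-0.998, 0.055, 0.003], [0.055, 0.998, 0.001], [-0.003, 0.001, -1.0]]
wrist_force: [-2.6, -0.4, 11.3]
gripper_width: 0.239
```

```bash
python3 -m inch '[{"hand":0.58,"slide":[0,0,0.4],"yaw":0},{"hand":0.58,"slide":[0,0,0.4],"yaw":0},{"hand":0.58,"slide":[0,0,0.4],"yaw":0},{"hand":0.58,"slide":[0,0,5],"yaw":0},{"hand":0.58,"slide":[0,0,10],"yaw":0},{"hand":0.58,"slide":[4.0,-45.6,12],"yaw":0},{"hand":0.58,"slide":[4.0,-45.6,12],"yaw":0},{"hand":0.58,"slide":[4.0,-45.6,12],"yaw":0},{"hand":0.58,"slide":[4.0,-45.6,12],"yaw":0},{"hand":0.58,"slide":[4.0,-45.6,12],"yaw":0}]';python3 -m inch '[{"hand":0.58,"slide":[0.2,-14,0],"yaw":0},{"hand":0.58,"slide":[0.2,-14,0],"yaw":0},{"hand":0.58,"slide":[0.2,-14,0],"yaw":0},{"hand":0.58,"slide":[0.2,-14,0],"yaw":0},{"hand":0.58,"slide":[0.2,-14,0],"yaw":0}]'
python3 - <<'E'
from h import *
a=capture("side");b=capture("top")
c=np.hstack([cv2.resize(a[110:230,320:440],None,fx=3.3,fy=3.3),cv2.resize(a[220:370,230:350],(396,396))])
cv2.imwrite("pics/s3.png",cv2.convertScaleAbs(c,alpha=1.6))
E
```

```text
time_s: 31.02
tcp_pos: [0.556, -0.2018, 0.2567]
ee_rot: [[-0.998, 0.056, -0.0], [0.056, 0.998, 0.0], [0.0, 0.0, -1.0]]
wrist_force: [1.2, 1.1, -0.7]
gripper_width: 0.42
time_s: 31.65
tcp_pos: [0.5582, -0.3385, 0.2568]
ee_rot: [[-0.998, 0.055, -0.0], [0.055, 0.998, 0.001], [0.001, 0.0, -1.0]]
wrist_force: [0.5, -0.2, 0.0]
gripper_width: 0.421
```

View pics/s3.png

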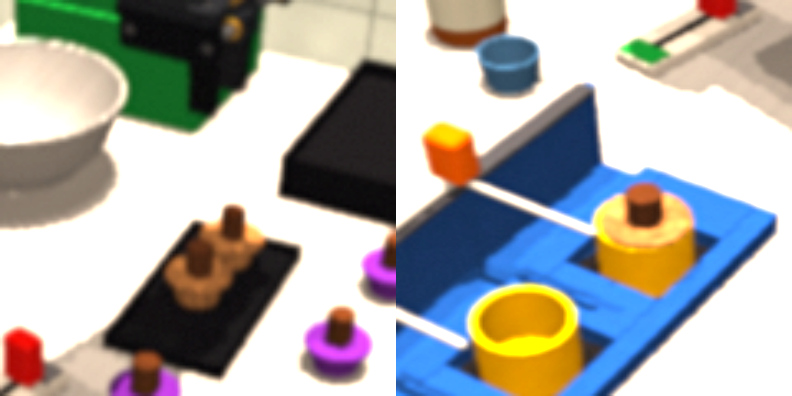

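The first stopper sits flush on its jar at right-crop (645,205). The other two remain on the tray.

```bash
python3 -m inch '[{"hand":0.58,"slide":[1.2,-0.6,-4],"yaw":0},{"hand":0.58,"slide":[1.2,-0.6,-9],"yaw":0},{"hand":0.58,"slide":[1.2,-0.6,-9],"yaw":0},{"hand":0.58,"slide":[1.2,-0.6,-9],"yaw":0}]'
```

```text
time_s: 32.25
tcp_pos: [0.5714, -0.3457, 0.1692]
ee_rot: [[-0.999, 0.054, 0.003], [0.054, 0.999, -0.002], [-0.003, -0.002, -1.0]]
wrist_force: [0.0, -0.7, 0.4]
gripper_width: 0.416
```

```bash
python3 -m inch '[{"hand":0.58,"slide":[-0.1,0.1,-3],"yaw":0},{"hand":0.58,"slide":[-0.1,0.1,-6.3],"yaw":0},{"hand":0.58,"slide":[-0.1,0.1,-6.3],"yaw":0},{"hand":0.58,"slide":[-0.1,0.1,-6.3],"yaw":0},{"hand":1,"slide":[-0.1,0.1,-6.3],"yaw":0},{"hand":1,"slide":[-0.1,0.1,-6.3],"yaw":0},{"hand":1,"slide":[-0.1,0.1,-6.3],"yaw":0},{"hand":1,"slide":[-0.1,0.1,-6.3],"yaw":0}]'
```

```text
time_s: 33.25
tcp_pos: [0.5697, -0.3451, 0.105]
ee_rot: [[-0.998, 0.056, 0.002], [0.056, 0.998, -0.001], [-0.002, -0.001, -1.0]]
wrist_force: [-0.4, 0.3, 5.0]
gripper_width: 0.242
```

```bash
python3 -m inch '[{"hand":1,"slide":[0,0,4],"yaw":0},{"hand":1,"slide":[0,0,8],"yaw":0},{"hand":1,"slide":[0,0,13],"yaw":0},{"hand":1,"slide":[-3.6,56.7,13],"yaw":0},{"hand":1,"slide":[-3.6,56.7,13],"yaw":0},{"hand":1,"slide":[-3.6,56.7,13],"yaw":0},{"hand":1,"slide":[-3.6,56.7,13],"yaw":0},{"hand":1,"slide":[-3.6,56.7,13],"yaw":0},{"hand":1,"slide":[-3.6,56.7,13],"yaw":0},{"hand":1,"slide":[-3.6,56.7,13],"yaw":0}]';python3 -m inch '[{"hand":1,"slide":[-0.4,13.5,0],"yaw":0},{"hand":1,"slide":[-0.4,13.5,0],"yaw":0},{"hand":1,"slide":[-0.4,13.5,0],"yaw":0},{"hand":1,"slide":[-0.4,13.5,0],"yaw":0},{"hand":1,"slide":[-0.4,13.5,0],"yaw":0},{"hand":1,"slide":[-0.4,13.5,0],"yaw":0}]'
```

```text
time_s: 34.5
tcp_pos: [0.5407, 0.0937, 0.2336]
ee_rot: [[-0.998, 0.056, -0.001], [0.056, 0.998, -0.0], [0.001, -0.0, -1.0]]
wrist_force: [1.2, 0.5, -0.1]
gripper_width: 0.242
time_s: 35.25
tcp_pos: [0.5375, 0.2253, 0.234]
ee_rot: [[-0.998, 0.058, -0.0], [0.058, 0.998, -0.0], [0.0, -0.0, -1.0]]
wrist_force: [0.1, -0.1, -0.3]
gripper_width: 0.241
```

```bash
python3 -m inch '[{"hand":1,"slide":[-0.35,-0.4,-3],"yaw":0},{"hand":1,"slide":[-0.35,-0.4,-5],"yaw":0},{"hand":1,"slide":[-0.35,-0.4,-5],"yaw":0},{"hand":1,"slide":[-0.35,-0.4,-5],"yaw":0}]'
```

```text
time_s: 35.75
tcp_pos: [0.5346, 0.2225, 0.1849]
ee_rot: [[-0.998, 0.057, 0.002], [0.057, 0.998, 0.001], [-0.001, 0.001, -1.0]]
wrist_force: [0.9, 0.3, -0.1]
gripper_width: 0.243
```

```bash
python3 -m inch '[{"hand":1,"slide":[0,-0.1,-1.5],"yaw":0},{"hand":1,"slide":[0,-0.1,-3],"yaw":0},{"hand":1,"slide":[0,-0.1,-3.8],"yaw":0},{"hand":1,"slide":[0,-0.1,-4.2],"yaw":0},{"hand":1,"slide":[0,-0.1,-4.4],"yaw":0},{"hand":1,"slide":[0,-0.1,-4.4],"yaw":0}]'
```

```text
time_s: 36.5
tcp_pos: [0.5342, 0.2216, 0.1426]
ee_rot: [[-0.998, 0.055, 0.001], [0.055, 0.998, -0.001], [-0.001, -0.001, -1.0]]
wrist_force: [-4.5, -1.5, 13.5]
gripper_width: 0.244
```

```bash
python3 -m inch '[{"hand":0.58,"slide":[0,0,0.3],"yaw":0},{"hand":0.58,"slide":[0,0,0.3],"yaw":0},{"hand":0.58,"slide":[0,0,0.3],"yaw":0},{"hand":0.58,"slide":[0,0,6],"yaw":0},{"hand":0.58,"slide":[0,0,12],"yaw":0},{"hand":0.58,"slide":[3.5,-63,12],"yaw":0},{"hand":0.58,"slide":[3.5,-63,12],"yaw":0},{"hand":0.58,"slide":[3.5,-63,12],"yaw":0},{"hand":0.58,"slide":[3.5,-63,12],"yaw":0},{"hand":0.58,"slide":[3.5,-63,12],"yaw":0}]';python3 -m inch '[{"hand":0.58,"slide":[1.8,-31.5,0],"yaw":0},{"hand":0.58,"slide":[1.8,-31.5,0],"yaw":0},{"hand":0.58,"slide":[1.8,-31.5,0],"yaw":0},{"hand":0.58,"slide":[1.8,-31.5,0],"yaw":0},{"hand":0.58,"slide":[1.8,-31.5,0],"yaw":0},{"hand":0.58,"slide":[1.8,-31.5,0],"yaw":0},{"hand":0.58,"slide":[1.8,-31.5,0],"yaw":0},{"hand":0.58,"slide":[1.8,-31.5,0],"yaw":0}]'
```

```text
time_s: 37.75
tcp_pos: [0.5511, -0.0921, 0.2597]
ee_rot: [[-0.998, 0.056, -0.0], [0.056, 0.998, -0.0], [0.0, -0.0, -1.0]]
wrist_force: [1.9, 1.0, -0.5]
gripper_width: 0.416
time_s: 38.75
tcp_pos: [0.5695, -0.4039, 0.26]
ee_rot: [[-0.999, 0.055, -0.0], [0.055, 0.999, 0.0], [0.0, 0.0, -1.0]]
wrist_force: [0.6, -0.9, -0.3]
gripper_width: 0.422
```

```bash
python3 -m inch '[{"hand":0.58,"slide":[0,-0.4,-5],"yaw":0},{"hand":0.58,"slide":[0,-0.4,-9],"yaw":0},{"hand":0.58,"slide":[0,-0.4,-9],"yaw":0},{"hand":0.58,"slide":[0,-0.4,-9],"yaw":0}]'
```

```text
time_s: 39.25
tcp_pos: [0.5705, -0.409, 0.1723]
ee_rot: [[-0.999, 0.054, 0.003], [0.054, 0.999, -0.002], [-0.003, -0.002, -1.0]]
wrist_force: [0.2, -0.2, 0.0]
gripper_width: 0.422
```

```bash
python3 -m inch '[{"hand":0.58,"slide":[-0.1,0.1,-3],"yaw":0},{"hand":0.58,"slide":[-0.1,0.1,-6.6],"yaw":0},{"hand":0.58,"slide":[-0.1,0.1,-6.6],"yaw":0},{"hand":0.58,"slide":[-0.1,0.1,-6.6],"yaw":0},{"hand":1,"slide":[-0.1,0.1,-6.6],"yaw":0},{"hand":1,"slide":[-0.1,0.1,-6.6],"yaw":0},{"hand":1,"slide":[-0.1,0.1,-6.6],"yaw":0},{"hand":1,"slide":[-0.1,0.1,-6.6],"yaw":0}]';python3 -m inch '[{"hand":1,"slide":[0,0,4],"yaw":0},{"hand":1,"slide":[0,0,8],"yaw":0},{"hand":1,"slide":[0,0,13],"yaw":0},{"hand":1,"slide":[-2.7,60,13],"yaw":0},{"hand":1,"slide":[-2.7,60,13],"yaw":0},{"hand":1,"slide":[-2.7,60,13],"yaw":0},{"hand":1,"slide":[-2.7,60,13],"yaw":0},{"hand":1,"slide":[-2.7,60,13],"yaw":0},{"hand":1,"slide":[-2.7,60,13],"yaw":0},{"hand":1,"slide":[-2.7,60,13],"yaw":0}]'
```

```text
time_s: 40.25
tcp_pos: [0.5688, -0.4086, 0.1052]
ee_rot: [[-0.998, 0.056, 0.002], [0.056, 0.998, -0.001], [-0.002, -0.001, -1.0]]
wrist_force: [0.1, 0.6, 5.3]
gripper_width: 0.241
time_s: 41.5
tcp_pos: [0.5479, 0.0307, 0.2336]
ee_rot: [[-0.998, 0.056, -0.001], [0.056, 0.998, 0.0], [0.001, -0.0, -1.0]]
wrist_force: [0.5, 0.0, -1.0]
gripper_width: 0.243
```

```bash
python3 -m inch '[{"hand":1,"slide":[-0.6,29.6,0],"yaw":0},{"hand":1,"slide":[-0.6,29.6,0],"yaw":0},{"hand":1,"slide":[-0.6,29.6,0],"yaw":0},{"hand":1,"slide":[-0.6,29.6,0],"yaw":0},{"hand":1,"slide":[-0.6,29.6,0],"yaw":0},{"hand":1,"slide":[-0.6,29.6,0],"yaw":0},{"hand":1,"slide":[-0.6,29.6,0],"yaw":0},{"hand":1,"slide":[-0.6,29.6,-1],"yaw":0},{"hand":1,"slide":[-0.6,29.6,-1],"yaw":0}]'
```

```text
time_s: 42.62
tcp_pos: [0.5422, 0.3232, 0.2227]
ee_rot: [[-0.998, 0.058, -0.002], [0.058, 0.998, -0.002], [0.002, -0.002, -1.0]]
wrist_force: [-0.6, -0.5, -0.9]
gripper_width: 0.249
```

```bash
python3 -m inch '[{"hand":1,"slide":[-0.1,0.7,-2],"yaw":0},{"hand":1,"slide":[-0.1,0.7,-4],"yaw":0},{"hand":1,"slide":[-0.1,0.7,-4],"yaw":0},{"hand":1,"slide":[-0.1,0.7,-4],"yaw":0}]'
```

```text
time_s: 43.12
tcp_pos: [0.5421, 0.3316, 0.1849]
ee_rot: [[-0.998, 0.056, 0.001], [0.056, 0.998, 0.001], [-0.001, 0.001, -1.0]]
wrist_force: [0.4, 0.2, 0.5]
gripper_width: 0.246
```

```bash
python3 -m inch '[{"hand":1,"slide":[0,0.1,-1.5],"yaw":0},{"hand":1,"slide":[0,0.1,-3],"yaw":0},{"hand":1,"slide":[0,0.1,-3.8],"yaw":0},{"hand":1,"slide":[0,0.1,-4.2],"yaw":0},{"hand":1,"slide":[0,0.1,-4.4],"yaw":0},{"hand":1,"slide":[0,0.1,-4.4],"yaw":0}]'
```

```text
time_s: 43.88
tcp_pos: [0.542, 0.3327, 0.1427]
ee_rot: [[-0.998, 0.055, 0.002], [0.055, 0.998, -0.0], [-0.002, -0.0, -1.0]]
wrist_force: [-3.6, -2.8, 10.9]
gripper_width: 0.241
```

```bash
python3 -m inch '[{"hand":0.58,"slide":[0,0,0.3],"yaw":0},{"hand":0.58,"slide":[0,0,0.3],"yaw":0},{"hand":0.58,"slide":[0,0,0.3],"yaw":0},{"hand":0.58,"slide":[0,0,6],"yaw":0},{"hand":0.4,"slide":[0,0,12],"yaw":0},{"hand":0.3,"slide":[8,-17.3,12],"yaw":0},{"hand":0.3,"slide":[8,-17.3,12],"yaw":0},{"hand":0.3,"slide":[8,-17.3,12],"yaw":0},{"hand":0.3,"slide":[8,-17.3,12],"yaw":0},{"hand":0.3,"slide":[8,-17.3,12],"yaw":0}]'
python3 - <<'E'
from h import *
a=capture("side")
cv2.imwrite("pics/v1.png",cv2.convertScaleAbs(cv2.resize(a[200:450,140:360],None,fx=2.4,fy=2.4),alpha=1.5))
E
```

```text
time_s: 45.12
tcp_pos: [0.6216, 0.1594, 0.2594]
ee_rot: [[-0.998, 0.057, -0.001], [0.057, 0.998, -0.0], [0.001, -0.0, -1.0]]
wrist_force: [-0.2, -1.0, -0.2]
gripper_width: 0.703
```

View pics/v1.png

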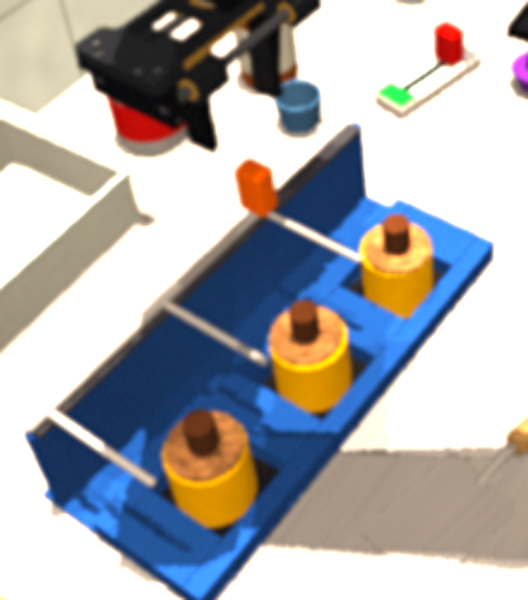

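All three jars are stoppered flush in their pockets. Next I grip the lock and slide it home.

```bash
python3 -m inch '[{"hand":0.3,"slide":[0,0,-4],"yaw":0},{"hand":0.3,"slide":[0,0,-7.7],"yaw":0},{"hand":0.3,"slide":[0,0,-7.7],"yaw":0},{"hand":1,"slide":[0,0,-7.7],"yaw":0},{"hand":1,"slide":[0,0,-7.7],"yaw":0},{"hand":1,"slide":[0,0,-7.7],"yaw":0},{"hand":1,"slide":[0,0,-7.7],"yaw":0},{"hand":1,"slide":[0,0,-7.7],"yaw":0},{"hand":1,"slide":[0,0,-7.7],"yaw":0},{"hand":1,"slide":[0,0,-7.7],"yaw":0}]'; python3 -m inch '[{"hand":1,"slide":[-0.08,-1.5,0],"yaw":0},{"hand":1,"slide":[-0.17,-3,0],"yaw":0},{"hand":1,"slide":[-0.25,-4.5,0],"yaw":0},{"hand":1,"slide":[-0.3,-5.3,0],"yaw":0},{"hand":1,"slide":[-0.3,-5.3,0],"yaw":0},{"hand":1,"slide":[-0.3,-5.5,0],"yaw":0},{"hand":1,"slide":[-0.3,-5.6,0],"yaw":0},{"hand":1,"slide":[-0.3,-5.6,0],"yaw":0}]'
```

```text
time_s: 46.42
tcp_pos: [0.6216, 0.1594, 0.1833]
ee_rot: [[-0.998, 0.056, 0.0], [0.056, 0.998, -0.001], [-0.0, -0.001, -1.0]]
wrist_force: [-0.0, -2.1, 2.1]
gripper_width: 0.228
time_s: 47.42
tcp_pos: [0.6185, 0.1044, 0.1832]
ee_rot: [[-0.998, 0.056, -0.0], [0.056, 0.998, 0.0], [0.0, 0.0, -1.0]]
wrist_force: [-2.7, 2.0, 5.1]
gripper_width: 0.227
```

```bash
python3 -m inch '[{"hand":1,"slide":[0,-0.15,0],"yaw":0},{"hand":1,"slide":[0,-0.3,0],"yaw":0},{"hand":1,"slide":[0,-0.4,0],"yaw":0},{"hand":1,"slide":[0,-0.4,0],"yaw":0}]'
```

```text
time_s: 47.92
tcp_pos: [0.6184, 0.1038, 0.1832]
ee_rot: [[-0.998, 0.055, 0.001], [0.055, 0.998, 0.005], [-0.001, 0.005, -1.0]]
wrist_force: [-6.4, 12.2, 5.5]
gripper_width: 0.223
```

```bash
python3 -m inch '[{"hand":1,"slide":[0,0.5,0],"yaw":0},{"hand":0.3,"slide":[0,0.5,0],"yaw":0},{"hand":0.3,"slide":[0,0.5,0],"yaw":0},{"hand":0.3,"slide":[0,0.5,0],"yaw":0},{"hand":0.3,"slide":[0,0.5,6],"yaw":0},{"hand":0.3,"slide":[0,0.5,9],"yaw":0},{"hand":0.3,"slide":[1.6,-26.9,9],"yaw":-0.18},{"hand":0.3,"slide":[1.6,-26.9,9],"yaw":-0.18},{"hand":0.3,"slide":[1.6,-26.9,9],"yaw":-0.18},{"hand":0.3,"slide":[1.6,-26.9,9],"yaw":-0.18}]'; python3 -m inch '[{"hand":0.3,"slide":[0.1,-2.5,0],"yaw":0},{"hand":0.3,"slide":[0.1,-2.5,0],"yaw":0},{"hand":0.3,"slide":[0.1,-2.5,-3],"yaw":0},{"hand":0.3,"slide":[0.1,-2.5,-3],"yaw":0}]'
python3 - <<'E'
from h import *
a=capture("side")
c=np.hstack([cv2.resize(a[130:270,250:390],(400,400)),cv2.resize(a[230:410,170:350],(400,400))])
cv2.imwrite("pics/o1.png",cv2.convertScaleAbs(c,alpha=1.5))
E
```

```text
time_s: 49.18
tcp_pos: [0.633, -0.1469, 0.2728]
ee_rot: [[-0.972, 0.234, 0.0], [0.234, 0.972, 0.0], [-0.0, 0.0, -1.0]]
wrist_force: [1.2, 1.2, 0.0]
gripper_width: 0.703
time_s: 49.68
tcp_pos: [0.6328, -0.1687, 0.2403]
ee_rot: [[-0.972, 0.234, -0.006], [0.234, 0.972, 0.001], [0.006, -0.0, -1.0]]
wrist_force: [-1.2, -0.0, 0.2]
gripper_width: 0.703
```

View pics/o1.png

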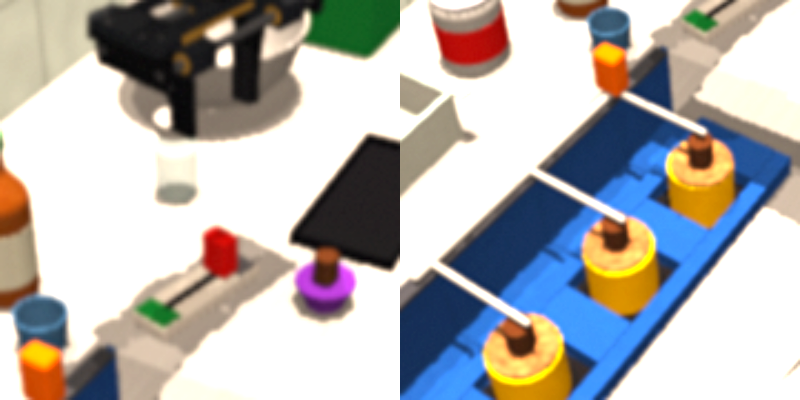

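The three arms lie across the knobs, so the lock is home. The red grip is still at the grey end, and I go down onto it now.

```bash
python3 -m inch '[{"hand":0.3,"slide":[0.2,-0.1,-5],"yaw":0},{"hand":0.3,"slide":[0.2,-0.1,-10],"yaw":0},{"hand":0.3,"slide":[0.2,-0.1,-14.5],"yaw":0},{"hand":0.3,"slide":[0.2,-0.1,-14.5],"yaw":0},{"hand":0.3,"slide":[0.2,-0.1,-14.5],"yaw":0}]'; python3 -m inch '[{"hand":1,"slide":[0,0,0],"yaw":0},{"hand":1,"slide":[0,0,0],"yaw":0},{"hand":1,"slide":[0,0,0],"yaw":0},{"hand":1,"slide":[0,0,0],"yaw":0},{"hand":1,"slide":[0,0,0],"yaw":0},{"hand":1,"slide":[0,0,0],"yaw":0},{"hand":1,"slide":[0,0,0],"yaw":0}]'
```

```text
time_s: 50.35
tcp_pos: [0.638, -0.1706, 0.1006]
ee_rot: [[-0.973, 0.232, 0.004], [0.232, 0.973, -0.001], [-0.004, -0.0, -1.0]]
wrist_force: [0.5, -0.3, 0.5]
gripper_width: 0.7
time_s: 51.22
tcp_pos: [0.6361, -0.171, 0.098]
ee_rot: [[-0.972, 0.234, -0.0], [0.234, 0.972, -0.0], [0.0, -0.0, -1.0]]
wrist_force: [-1.0, -1.5, 1.3]
gripper_width: 0.228
```

Gripped. I slide it 65 mm along (0.234, 0.972), then creep to the stop.

```bash
python3 -m inch '[{"hand":1,"slide":[0.37,1.55,0],"yaw":0},{"hand":1,"slide":[0.75,3.1,0],"yaw":0},{"hand":1,"slide":[1.12,4.67,0],"yaw":0},{"hand":1,"slide":[1.52,6.3,0],"yaw":0},{"hand":1,"slide":[1.52,6.3,0],"yaw":0},{"hand":1,"slide":[1.57,6.5,0],"yaw":0},{"hand":1,"slide":[1.57,6.5,0],"yaw":0}]'
```

```text
time_s: 52.1
tcp_pos: [0.6512, -0.1084, 0.0981]
ee_rot: [[-0.972, 0.234, -0.003], [0.234, 0.972, -0.004], [0.002, -0.005, -1.0]]
wrist_force: [-0.6, -13.4, 1.5]
gripper_width: 0.228
```

```bash
python3 -m inch '[{"hand":1,"slide":[0.03,0.15,0],"yaw":0},{"hand":1,"slide":[0.07,0.3,0],"yaw":0},{"hand":1,"slide":[0.1,0.4,0],"yaw":0},{"hand":1,"slide":[0.1,0.4,0],"yaw":0}]'
```

```text
time_s: 52.6
tcp_pos: [0.6514, -0.1079, 0.0981]
ee_rot: [[-0.972, 0.234, -0.005], [0.234, 0.972, -0.008], [0.003, -0.009, -1.0]]
wrist_force: [-2.1, -24.9, 1.2]
gripper_width: 0.227
```

```bash
python3 -m inch '[{"hand":1,"slide":[-0.12,-0.5,0],"yaw":0},{"hand":0.3,"slide":[-0.12,-0.5,0],"yaw":0},{"hand":0.3,"slide":[-0.12,-0.5,0],"yaw":0},{"hand":0.3,"slide":[-0.12,-0.5,0],"yaw":0},{"hand":0.3,"slide":[-0.1,-0.5,6],"yaw":0},{"hand":0.3,"slide":[-0.1,-0.5,12],"yaw":0},{"hand":0.3,"slide":[-0.1,-0.5,18],"yaw":0},{"hand":0.3,"slide":[-10,-20,20],"yaw":0},{"hand":0.3,"slide":[-15,-30,20],"yaw":0},{"hand":0.3,"slide":[-15,-30,20],"yaw":0}]'
python3 -m inch '[{"hand":0.3,"slide":[0,-10,0],"yaw":0},{"hand":0.3,"slide":[0,-10,0],"yaw":0},{"hand":0.3,"slide":[0,-10,0],"yaw":0}]'
python3 - <<'E'
from h import *
a=capture("side");b=capture("top")
c=np.hstack([cv2.resize(a[150:430,150:430],(400,400)),cv2.resize(b[150:310,140:460],(400,400))])
cv2.imwrite("pics/f1.png",cv2.convertScaleAbs(c,alpha=1.5))
for k in blobs(b,*COL["red"][:2]):print(plane("top",k[:2],.045))
E
```

```text
time_s: 53.85
tcp_pos: [0.5669, -0.2741, 0.2906]
ee_rot: [[-0.973, 0.232, 0.001], [0.232, 0.973, 0.0], [-0.001, 0.001, -1.0]]
wrist_force: [2.0, -1.1, -0.1]
gripper_width: 0.699
time_s: 54.22
tcp_pos: [0.5671, -0.3756, 0.2892]
ee_rot: [[-0.971, 0.237, -0.001], [0.237, 0.971, 0.001], [0.001, 0.0, -1.0]]
wrist_force: [-0.8, 0.2, -0.5]
gripper_width: 0.697
[[ 0.64922098 -0.10748954]]
```

View pics/f1.png

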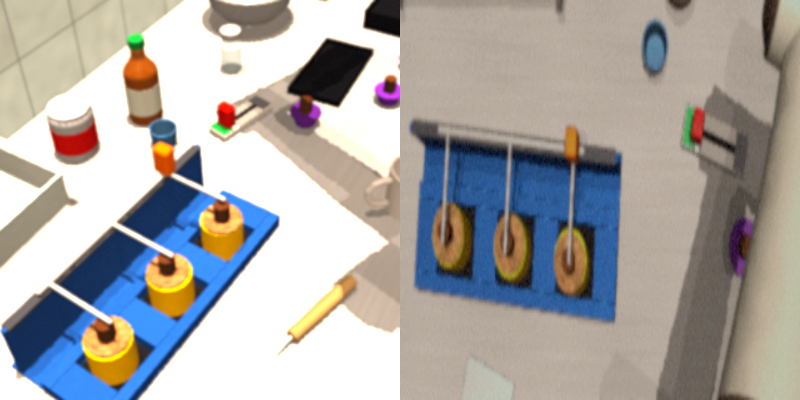

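The final views show the jars stoppered in their pockets, the arms over the knobs, the red grip at the green end, and the bystanders in place.

```bash
python3 -c "from station import *; print(finish_job())"
```

```text
the job is handed in; nothing more can be done
None
```

I've handed the job in after about 54 s of robot time; every step was done in the order you gave.

- **Lock opened:** I slid it about 54.6 mm, until it pushed back at the stop with 12 N.
- **Jars:** all three were out. Each stands upright in its own pocket, closed with one of the cork stoppers. I pressed each stopper down until the force rose to 11–13 N at the expected height.
- **Lock closed:** I slid it back about 55.6 mm, until it pushed back with 12 N. The arms lie across the knobs.
- **Order grip:** I moved it last. It travelled about 65 mm to the green end, where it pushed back with 25 N. That is less than the full 70 mm, so it probably started about 5 mm from the grey end.

In the last pictures the flanges sit on the rims and the red grip is at the green end. The bystanders in that view look unmoved, and the robot was clear of everything. My last measurement of the red grip agrees with the expected end position to about 2 mm.

None of the checks failed. The one oddity was that the first jar gripped at about 56.5 mm instead of 58 mm, but it stood normally in its pocket.

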